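Shim a bushing under the hold-down arm and keep it nipped

ROBOT

A 7-joint arm with a two-finger parallel gripper is mounted at the origin on the work surface. World frame = base frame: x ahead of the robot, y to its left, z up, the work surface at z = 0. Lengths are in m, angles in rad, forces in N, time in s.
With the tool pointing down it reaches from about 0.425 to 0.95 m from the base axis. Payload 4.7 kg.
Tool frame: the origin (TCP) lies on the centre line of the jaws, within the pads' length; the fingertips stand 11 mm ahead of it and the grasp point (between the pads) lies 8 mm behind it; z points along the fingers, y is the line along which they close (so a half turn about z gives the same grasp; the last joint's range is limited). The gripper opens to 87 mm and grips with 3 to 60 N. Pads are 19 mm wide; open, the fingers measure 117 mm over their backs; the gripper's body (75 mm by 190 mm) begins 51 mm behind the grasp point.
Start: joints at [1.168, 0.469, -0.049, 1.532, 0.024, 1.141, -0.082], TCP at [0.247, -0.628, 0.234] pointing down, gripper open.
Joint ranges: [-2.59, 2.59], [-0.33, 1.99], [-1.39, 1.29], [0.1, 2.45], [-1.04, 4.18], [0.21, 1.99], [-2.66, 2.66]. Speed limits (rad/s): [2.57, 2.57, 3.14, 3.14, 3.14, 3.14, 3.14].

INTERFACE

Orientations are given as a 3x3 rotation matrix whose columns are the frame's x, y, z axes.
In Python, from cell import monitor, vision, order gives the robot as it stands.
- The arm moves only by the tool play_rows, never from a script. Its argument "commands" is a list that holds one entry, the list of rows, each a list of 7 numbers: the shift along the tool's x, y, z in m, then the turn, a rotation vector about the tool's x, y, z in degrees, then the closure, from 0 (fully open) to 1 (shut). A call has 1 to 8 rows; each row shifts and turns the commanded pose from where the row before left it, along the tool's axes as they then stand; what a row does not reach is not made up. A row lasts 1/8 s, in which the tool goes at most 62.5 mm and 10.7 degrees, less where a joint would pass 70% of its speed; a pose out of reach is approached as far as the arm can. A call with a gripper value outside its range is refused whole. The fingers move at their own pace and stop on an object; the grip force is fixed at half the most. Time passes only in rows, so rows that do not move let the fingers close. It gives the time, the measured TCP pose, the force, the opening and the grip force at its end, in the units of the state.
- monitor.get_state(): the state, without advancing time (a new reading comes with each control period).
- vision.snapshot(name): name is "scene" or "top" or "wrist"; returns a dict with "image" (480x640x3 uint8, red, green, blue), "depth" (480x640 float32, m along the optical axis (not along the pixel's ray), 0 where there is no reading), "K" (3x3 intrinsics, pixels), "rvec" (rotation vector, rad) and "tvec" (3), from world to camera coordinates, as OpenCV has them; the wrist camera has in their place "hand_eye" (4x4, takes a point from camera to tool coordinates, whose origin is the TCP and whose axes are the flange's). Camera axes: x right, y down, z forward; pixel columns grow to the right and rows downward; lengths in m; the calibration is good to about 2 mm. A picture is of the moment at which its call begins: read the wrist's pose just before it.
- order.sign_off(): hands the job in; it is judged then, once.
The state is a dict: "time_s": time; "q": joint angles; "qd": joint speeds; "joint_efforts": joint torques, N m; "tcp_pos": TCP position; "tcp_rot": TCP orientation; "wrist_force": force on the tool from outside, world axes, zero at the start; "moment": the same for the moment, N m; "grip_width": opening from 0.0 (shut) to 1.0 (fully open); "finger_force": force on a finger pad.
Only numpy, scipy, OpenCV 4.12 (cv2) and the standard library are available. Lean on these libraries where they do the work, as an engineer would, in place of code of your own. Each camera call takes 0.05 s, during which the arm holds its last target. There are 200 camera calls.

TASK

Pack the gap between the brass bushing in the grey hold-down fixture and the fixture's hinged arm: lay slotted steel shims flat and centred, one on another, on that bushing until the arm, swung down by its yellow knob, nips the stack instead of stopping short on its own stop, using no more shims than that takes. The program finishes while holding: keep your fingers on the knob, pressing the arm firmly down so that the stack stays clamped. Keep unused shims out of the fixture, and leave the bushings and the blue dial indicator where they are.

Things in the scene. Friction and masses are not known exactly. Their poses are not given: they have to be found in the camera images.
- fixture: grey hold-down fixture bolted to the bench, x -42 to +173, y within 43. Origin: centre of the nest at bench level; x points to the hinge, z up. Nest: square frame of bars 12 wide and 12 tall, 61 clear inside, open down to the bench, on which its bushing stands. It carries a hinged steel arm, a bar 14 square, that swings down over the nest.
- hinge (a point): centre of the arm's hinge pin, which runs along the fixture's y, at fixture x +130, z 70, between two cheeks 85 tall (x 113 to 147, y within 21)
- foot (a point): centre of the face of the arm's round flat foot, diameter 28, 130 along the arm from the hinge and 25 below the bar's centre line; comes down over the nest's centre
- keeper (a joint): arm angle: 0 = level, on its own lower stop, foot face 45 above the bench; grows as it swings up and over, away from the nest, to 2.0; 1.57 = upright; starts at 1.65 to 1.9. Stiff hinge (0.35 N m): the arm stays where left. On a stack whose top is 50 above the bench it reads about 0.04, with one shim more about 0.115; with one too few it goes to 0 and presses on nothing.
- knob (a point): centre of the yellow ball knob, diameter 30, at the free end of the hold-down arm, 195 from the hinge pin; can be pinched from above along the fixture's y axis (the bar, 14 wide, then passes between the fingers) or pushed from above
- bushing_short: brass bushing, a plain upright ring of outer diameter 56 and bore 20, 30 tall. Origin at the centre of its underside. One of the two bushings (it varies which) stands in the fixture's nest, the other on the bench.
- bushing_long: brass bushing, a plain upright ring of outer diameter 56 and bore 20, 40 tall. Origin at the centre of its underside. One of the two bushings (it varies which) stands in the fixture's nest, the other on the bench.
- shim1: dark steel slotted shim lying flat, 48 (x) by 40 (y) by 10 thick, 0.08 to 0.16 kg, with a slot 10 wide from its -x edge to 4 past its centre; all three shims are alike and not all are needed. Origin at the centre of its underside. Grasp across its 40 width (y).
- shim2: dark steel slotted shim lying flat, 48 (x) by 40 (y) by 10 thick, 0.08 to 0.16 kg, with a slot 10 wide from its -x edge to 4 past its centre; all three shims are alike and not all are needed. Origin at the centre of its underside. Grasp across its 40 width (y).
- shim3: dark steel slotted shim lying flat, 48 (x) by 40 (y) by 10 thick, 0.08 to 0.16 kg, with a slot 10 wide from its -x edge to 4 past its centre; all three shims are alike and not all are needed. Origin at the centre of its underside. Grasp across its 40 width (y).
- dial_indicator: blue dial indicator lying face up, diameter 58, 22 tall, stem 40 long along its x. Origin at the centre of its underside. Bystander.

How it is judged:
By the outcome, as a careful person would: the job done as asked, in the order asked, and still so for the second after the job is handed in, while the arm keeps its last pose, push and grip.
It also fails if it takes over 72 s, if anything falls off the work surface, if the arm or the gripper's body presses on something with over 40 N, if the wrist force passes 120 N, or if a joint passes its speed limit or range.

## Working session

There is one attempt and no reset: what is moved stays moved. The work goes in short steps, Python scripts to look and compute and a tool call to move; the robot and the scene stay as the last step left them, time stands still between calls to the robot, and variables do not carry over. Pictures are saved under pics/ and viewed, at most 10 in all, crops included, and the job is handed in when it is done.

Besides the shell and the picture viewer there is one more tool, called after "Request:" as name(argument=value, ...), one argument or row to a line, values as JSON. play_rows: Moves the arm, as the interface text tells. Its arguments: {"type":"object","properties":{"commands":{"type":"array"}},"required":["commands"]}

```bash
mkdir -p pics
cat > h.py <<'E'
import numpy as np, cv2
from cell import monitor, vision, order
def snap(name,fn=None):
    st=monitor.get_state(); s=vision.snapshot(name)
    if fn: cv2.imwrite('pics/'+fn,s['image'][:,:,::-1])
    K=s['K']; d=s['depth']; v,u=np.mgrid[0:480,0:640]
    pc=np.stack([(u-K[0,2])/K[0,0]*d,(v-K[1,2])/K[1,1]*d,d],-1)
    if 'rvec' in s:
        R=cv2.Rodrigues(np.array(s['rvec'],float))[0]; w=(pc-np.array(s['tvec']).ravel())@R
    else:
        H=np.array(s['hand_eye']); w=(pc@H[:3,:3].T+H[:3,3])@np.array(st['tcp_rot']).T+np.array(st['tcp_pos'])
    w[d==0]=np.nan
    return s['image'],w,s,st
E
python3 - <<'E'
from h import *
np.set_printoptions(precision=4,suppress=True)
for n in('top','scene'):
    im,w,s,st=snap(n,n+'0.png'); np.save(n+'w.npy',w); 
print(st)
E
ls
```

```text
{'time_s': 0.05, 'q': array([ 1.1681,  0.4694, -0.0486,  1.5337,  0.0241,  1.141 , -0.0823]), 'qd': array([ 0.0012,  0.0006, -0.0011, -0.002 ,  0.0012, -0.0007, -0.0007]), 'joint_efforts': array([  0.0005, -50.9626,  -0.0815, -23.7092,  -0.0617,   0.0344,
         0.    ]), 'tcp_pos': array([ 0.2463, -0.6279,  0.2325]), 'tcp_rot': array([[ 0.9309,  0.3652, -0.0008],
       [ 0.3652, -0.9309,  0.0018],
       [-0.0001, -0.0019, -1.    ]]), 'wrist_force': array([ 0.2655, -0.4486, -0.4036]), 'moment': array([-0.007 ,  0.02  ,  0.0032]), 'finger_force': 0.0, 'grip_width': 1.001834479547349}
h.py
pics
scenew.npy
topw.npy
```

View pics/top0.png

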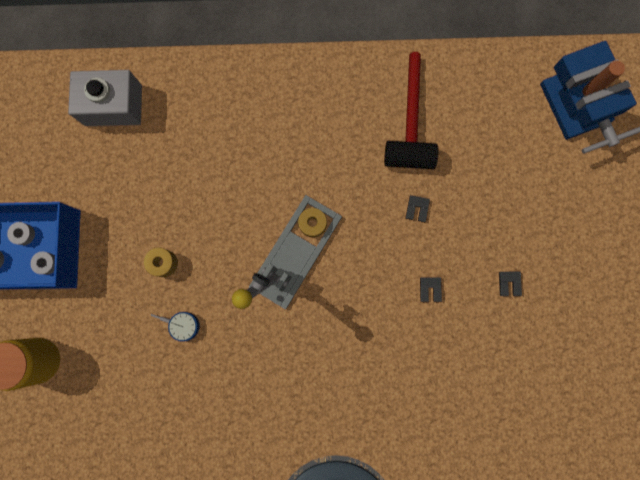

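View pics/scene0.png

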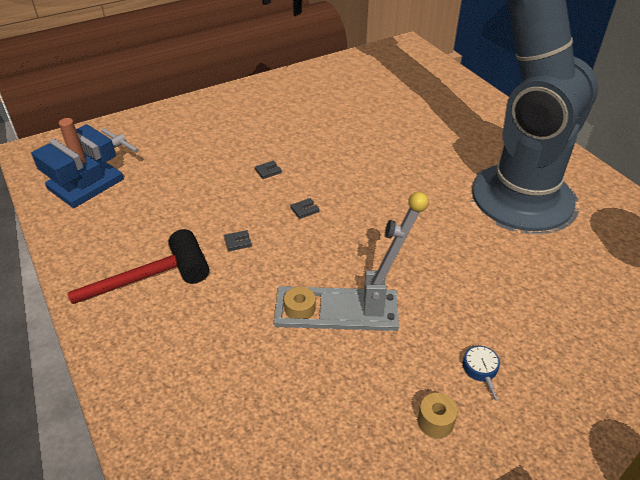

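The top view shows the nest bushing at about (312,221), the loose bushing at (160,262), the shims at (417,208), (431,290) and (510,284), and the knob at (241,298).

```bash
python3 - <<'E'
from h import *
np.set_printoptions(precision=4,suppress=True)
w=np.load('topw.npy'); im=cv2.imread('pics/top0.png').astype(int)
def region(u,v,r): return (slice(v-r,v+r+1),slice(u-r,u+r+1))
for n,(u,v) in dict(nest=(312,221),loose=(160,262)).items():
    s=region(u,v,20); p=w[s].reshape(-1,3); c=im[s].reshape(-1,3)
    print(n,np.percentile(p[:,2],[5,50,80,95,99]))
    m=p[:,2]>0.022; q=p[m]; (x,y),r=cv2.minEnclosingCircle(q[:,:2].astype(np.float32)); print(len(q),x,y,r,np.median(q[:,2]))
for u,v in[(417,208),(431,290),(510,284)]:
    s=region(u,v,20); p=w[s].reshape(-1,3); g=im[s].reshape(-1,3)
    m=(g.max(1)<80)&(p[:,2]<0.02)
    q=p[m]; print('shim',m.sum(),cv2.minAreaRect((q[:,:2]*1000).astype(np.float32)),q[:,2].mean(), q.mean(0))
s=region(241,298,14);p=w[s].reshape(-1,3);g=im[s].reshape(-1,3);m=(g[:,2]-g[:,0]>100)&(p[:,2]>.1);print('knob',p[m].mean(0),p[m][:,2].max())
# fixture low plate
s=(slice(190,315),slice(240,350));p=w[s].reshape(-1,3);g=im[s].reshape(-1,3)
m=(abs(g[:,2]-g[:,0])<30)&(p[:,2]>.002)&(p[:,2]<.02)&(g.min(1)>60)
print(m.sum(),cv2.minAreaRect((p[m][:,:2]*1000).astype(np.float32)),cv2.boxPoints(cv2.minAreaRect((p[m][:,:2]*1000).astype(np.float32))),np.median(p[m][:,2]))
for n in['scene']:
  w=np.load('scenew.npy')
  for t,(u,v) in dict(nest=(300,300),loose=(438,414)).items():
    p=w[region(u,v,22)].reshape(-1,3); q=p[p[:,2]>.022]; print(t,np.percentile(q[:,2],[50,90,99]))
E
cp pics/top0.png /tmp/t.png; python3 -c "
import cv2;a=cv2.imread('/tmp/t.png')[180:320,220:540];cv2.imwrite('pics/crop0.png',cv2.resize(a,None,fx=2.5,fy=2.5,interpolation=cv2.INTER_CUBIC))"
```

```text
nest [nan nan nan nan nan]
568 0.559952437877655 0.03557610884308815 0.028008172288537025 0.029960416814692158
loose [nan nan nan nan nan]
653 0.4861086308956146 0.3336472809314728 0.028774084523320198 0.03931166451774022
shim 428 ((584.4112548828125, -174.74847412109375), (43.583091735839844, 46.562347412109375), 77.59101867675781) 0.009792398410314115 [ 0.5855 -0.1735  0.0098]
shim 456 ((422.9018859863281, -193.79193115234375), (43.287025451660156, 46.767574310302734), 88.76020812988281) 0.009701629383284196 [ 0.425  -0.1922  0.0097]
shim 476 ((432.9126281738281, -348.19390869140625), (45.473636627197266, 44.94065475463867), 88.96099853515625) 0.009871936091498505 [ 0.4341 -0.3461  0.0099]
knob [0.4048 0.1347 0.2704] 0.27617621864859615
2841 ((503.9654846191406, 70.4113998413086), (84.9185562133789, 214.6703643798828), 57.947994232177734) [[390.4591  91.3859]
 [572.4066 -22.5373]
 [617.4719  49.4369]
 [435.5244 163.36  ]] 0.012020450523691342
nest [0.0286 0.0308 0.0327]
loose [0.0387 0.0409 0.0423]
```

View pics/crop0.png

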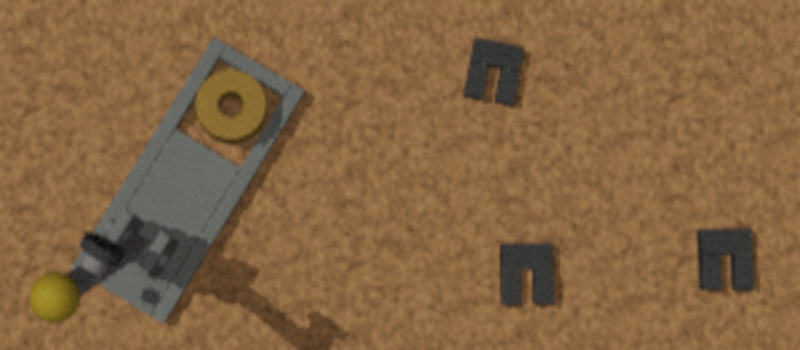

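```bash
cat >> h.py <<'E'
def go(target,yaw,cmd=None):
    """turn about tool z (deg) first, then shift in turned tool axes"""
    st=monitor.get_state(); R=np.array(st['tcp_rot']); p=np.array(st['tcp_pos'])
    t=np.radians(yaw); T=np.array([[np.cos(t),np.sin(t),0],[np.sin(t),-np.cos(t),0],[0,0,-1.]])
    rv=np.degrees(cv2.Rodrigues(R.T@T)[0].ravel())
    print('pos',p.round(4),'turn',rv.round(2),'shift',(T.T@(np.array(target)-p)).round(4),'t',st['time_s'],'F',st['wrist_force'].round(1),'w',round(st['grip_width']*87,1))
E
python3 -c "
from h import *
go((.5845,-.1745,.13),-12.4)"
```

```text
pos [ 0.2463 -0.6279  0.2326] turn [-1.000e-01  3.000e-02  3.382e+01] shift [ 0.2329 -0.5154  0.1026] t 0.1 F [ 0.5 -0.8  0.7] w 86.9
```

Request:
play_rows(
  commands=[
    [[0, 0, 0, 0, 0, 8.5, 0], [0, 0, 0, 0, 0, 8.5, 0], [0, 0, 0, 0, 0, 8.5, 0], [0, 0, 0, 0, 0, 8.3, 0], [0.019, -0.043, 0, 0, 0, 0, 0], [0.019, -0.043, 0, 0, 0, 0, 0], [0.019, -0.043, 0, 0, 0, 0, 0], [0.019, -0.043, 0, 0, 0, 0, 0]],
  ],
)

```text
time_s: 1.1
tcp_pos: [0.3583, -0.4751, 0.2331]
tcp_rot: [[0.977, -0.214, -0.0], [-0.214, -0.977, 0.001], [-0.001, -0.001, -1.0]]
wrist_force: [0.4, -0.6, -0.9]
grip_width: 0.997
finger_force: 0.0
```

Request:
play_rows(
  commands=[
    [[0.019, -0.043, 0.013, 0, 0, 0, 0], [0.019, -0.043, 0.013, 0, 0, 0, 0], [0.019, -0.043, 0.013, 0, 0, 0, 0], [0.019, -0.043, 0.013, 0, 0, 0, 0], [0.019, -0.043, 0.013, 0, 0, 0, 0], [0.019, -0.043, 0.013, 0, 0, 0, 0], [0.019, -0.043, 0.013, 0, 0, 0, 0], [0.019, -0.043, 0.013, 0, 0, 0, 0]],
  ],
)

```text
time_s: 2.1
tcp_pos: [0.5804, -0.172, 0.1288]
tcp_rot: [[0.977, -0.215, -0.001], [-0.215, -0.977, 0.0], [-0.001, 0.0, -1.0]]
wrist_force: [1.1, -0.1, 0.1]
grip_width: 0.998
finger_force: 0.0
```

Request:
play_rows(
  commands=[
    [[0, 0, 0, 0, 0, 0, 0.3], [0, 0, 0, 0, 0, 0, 0.3], [0, 0, 0, 0, 0, 0, 0.3], [0, 0, 0, 0, 0, 0, 0.3]],
  ],
)

```text
time_s: 2.6
tcp_pos: [0.5794, -0.1747, 0.1299]
tcp_rot: [[0.976, -0.217, 0.0], [-0.217, -0.976, -0.001], [0.001, 0.001, -1.0]]
wrist_force: [0.1, 0.3, -0.4]
grip_width: 0.717
finger_force: 0.0
```

```bash
cat >> h.py <<'E'
def shim(z0,fn=None,near=None,rad=.045):
    im,w,s,st=snap('wrist',fn)
    p=w.reshape(-1,3); g=im.reshape(-1,3).astype(int)
    m=(g.max(1)<95)&(abs(p[:,2]-z0)<.004)
    if near is not None: m&=np.hypot(p[:,0]-near[0],p[:,1]-near[1])<rad
    q=p[m]; r=cv2.minAreaRect((q[:,:2]*1000).astype(np.float32)); print(m.sum(),r,q[:,2].mean() if len(q) else None); return r
E
python3 -c "
from h import *
go((.5845,-.1745,.013),-12.4)
shim(.010,'w1.png',(.5845,-.1745))
go((.5845,-.1745,.013),-12.4)
"
```

```text
pos [ 0.5794 -0.1747  0.1299] turn [ 0.03 -0.03 -0.11] shift [ 0.0049 -0.0013  0.1169] t 2.6 F [ 0.1  0.3 -0.4] w 62.4
4 ((612.0735473632812, -169.27415466308594), (13.298567771911621, 0.006000786554068327), 77.19890594482422) 0.00882810882287607
pos [ 0.5795 -0.1745  0.1299] turn [ 0.02 -0.03 -0.09] shift [ 0.0049 -0.001   0.1169] t 2.65 F [-0.5 -0.4  0.8] w 61.8
```

View pics/w1.png

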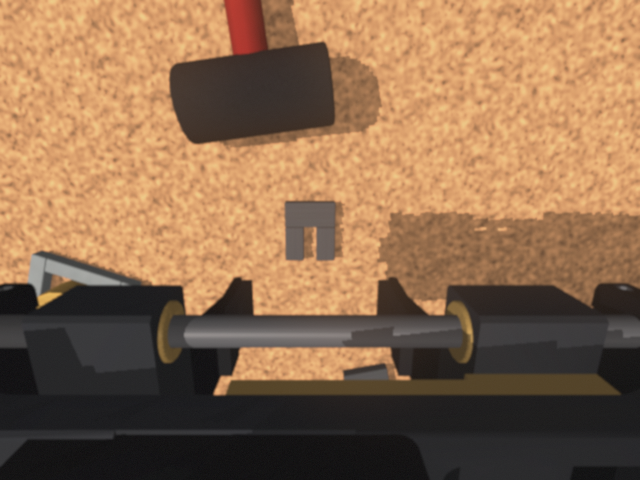

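The wrist view shows the shim at (310,230), square to the jaws; its grey is lighter than my threshold.

```bash
sed -i 's/(g.max(1)<95)/(g.max(1)-g.min(1)<35)\&(g.max(1)<150)/' h.py
python3 -c "
from h import *
r=shim(.010,None,(.5845,-.1745))
go((r[0][0]/1000,r[0][1]/1000,.0135),-12.4)
"
```

```text
2318 ((587.6845092773438, -171.33474731445312), (38.61622619628906, 46.986427307128906), 77.17532348632812) 0.010521498042160316
pos [ 0.5796 -0.1741  0.1298] turn [ 0.01 -0.02 -0.06] shift [ 0.0073 -0.0045  0.1163] t 2.7 F [-0.3  0.4  0.6] w 61.6
```

Request:
play_rows(
  commands=[
    [[0.0065, -0.0035, 0.02, 0, 0, -0.3, 0.3], [0, 0, 0.025, 0, 0, 0, 0.3], [0, 0, 0.025, 0, 0, 0, 0.3], [0, 0, 0.025, 0, 0, 0, 0.3], [0, 0, 0.016, 0, 0, 0, 0.3], [0, 0, 0.005, 0, 0, 0, 0.3], [0, 0, 0, 0, 0, 0, 0.3]],
  ],
)

```text
time_s: 3.58
tcp_pos: [0.5872, -0.1712, 0.0135]
tcp_rot: [[0.978, -0.209, 0.0], [-0.209, -0.978, -0.0], [0.0, -0.0, -1.0]]
wrist_force: [0.3, -0.4, 0.3]
grip_width: 0.701
finger_force: 0.0
```

Request:
play_rows(
  commands=[
    [[0, 0, 0, 0, 0, 0, 1], [0, 0, 0, 0, 0, 0, 1], [0, 0, 0, 0, 0, 0, 1], [0, 0, 0, 0, 0, 0, 1], [0, 0, 0, 0, 0, 0, 1], [0, 0, 0, 0, 0, 0, 1]],
  ],
)

```text
time_s: 4.32
tcp_pos: [0.5873, -0.1715, 0.0141]
tcp_rot: [[0.978, -0.209, 0.001], [-0.209, -0.978, -0.0], [0.001, 0.0, -1.0]]
wrist_force: [-0.9, -0.0, 4.8]
grip_width: 0.457
finger_force: 30.0
```

Request:
play_rows(
  commands=[
    [[0, 0, -0.03, 0, 0, 0, 1], [0, 0, -0.04, 0, 0, 0, 1], [0, 0, -0.04, 0, 0, 0, 1], [0, 0, -0.01, 0, 0, 6.6, 1], [0, 0, 0, 0, 0, 6.6, 1], [0, 0, 0, 0, 0, 6.6, 1], [0, 0, 0, 0, 0, 0, 1]],
  ],
)

```text
time_s: 5.2
tcp_pos: [0.5864, -0.1709, 0.1328]
tcp_rot: [[0.85, -0.527, -0.001], [-0.527, -0.85, 0.0], [-0.001, 0.001, -1.0]]
wrist_force: [-0.1, 0.4, -1.6]
grip_width: 0.454
finger_force: 30.0
```

```bash
python3 -c "
from h import *
go((.56,.036,.13),-32)
"
```

```text
pos [ 0.5864 -0.1709  0.1328] turn [0.03 0.07 0.2 ] shift [-0.1321 -0.1615  0.0028] t 5.2 F [-0.1  0.4 -1.6] w 39.5
```

Request:
play_rows(
  commands=[
    [[-0.027, -0.027, 0, 0, 0, 0, 1], [-0.027, -0.027, 0, 0, 0, 0, 1], [-0.027, -0.027, 0, 0, 0, 0, 1], [-0.027, -0.027, 0, 0, 0, 0, 1], [-0.027, -0.027, 0, 0, 0, 0, 1], [-0.027, -0.027, 0, 0, 0, 0, 1], [0, 0, 0, 0, 0, 0, 1], [0, 0, 0, 0, 0, 0, 1]],
  ],
)

```text
time_s: 6.2
tcp_pos: [0.5349, 0.0512, 0.1333]
tcp_rot: [[0.85, -0.527, -0.0], [-0.527, -0.85, -0.001], [0.0, 0.001, -1.0]]
wrist_force: [0.4, 0.5, -2.0]
grip_width: 0.453
finger_force: 30.0
```

```bash
cat >> h.py <<'E'
def bush(fn=None):
    im,w,s,st=snap('wrist',fn); p=w.reshape(-1,3); g=im.reshape(-1,3).astype(int)
    m=(abs(p[:,2]-.030)<.004)&(g[:,0]-g[:,2]>40)&(np.hypot(p[:,0]-.56,p[:,1]-.036)<.04)
    q=(p[m][:,:2]*1000).astype(np.float32); print(m.sum(),cv2.minEnclosingCircle(q),cv2.fitEllipse(cv2.convexHull(q)),p[m][:,2].mean())
    m=(abs(p[:,2]-.012)<.003)&(g.max(1)-g.min(1)<40)&(np.hypot(p[:,0]-.56,p[:,1]-.036)<.065)
    print(m.sum(),cv2.minAreaRect((p[m][:,:2]*1000).astype(np.float32)))
E
python3 -c "
from h import *
bush('w2.png')
go((.56,.036,.13),-32)
"
```

```text
3846 ((561.0220336914062, 38.342777252197266), 27.91305923461914) ((561.099853515625, 38.28410720825195), (55.13982391357422, 55.363040924072266), 100.46485137939453) 0.030504115601975967
4881 ((555.6383666992188, 41.40903091430664), (84.51950073242188, 95.31671142578125), 58.06385040283203)
pos [0.5351 0.0505 0.1333] turn [ 0.05 -0.01  0.07] shift [ 0.0288 -0.0009  0.0033] t 6.25 F [ 0.1 -0.9 -1.7] w 39.6
```

View pics/w2.png

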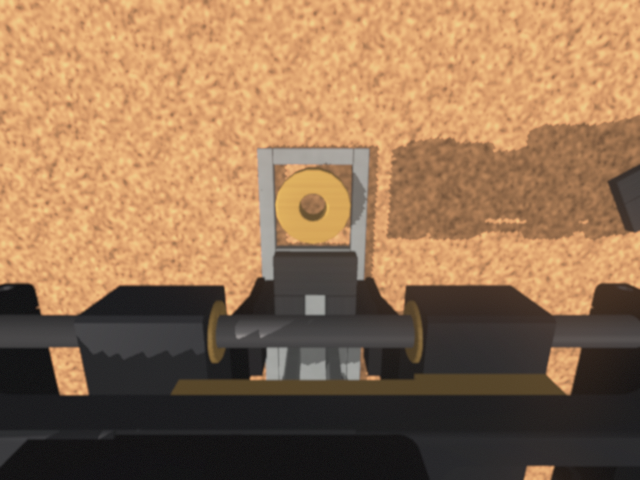

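The wrist view shows the bushing at (313,205), with the held shim straight in the jaws.

Request:
play_rows(
  commands=[
    [[0.0145, -0.0015, 0, 0, 0, 0, 1], [0.014, -0.002, 0, 0, 0, 0, 1], [0, 0, 0.03, 0, 0, 0, 1], [0, 0, 0.03, 0, 0, 0, 1], [0, 0, 0.018, 0, 0, 0, 1], [0, 0, 0.006, 0, 0, 0, 1], [0, 0, 0.0045, 0, 0, 0, 1], [0, 0, 0, 0, 0, 0, 1]],
  ],
)

```text
time_s: 7.25
tcp_pos: [0.5616, 0.0398, 0.0455]
tcp_rot: [[0.849, -0.528, 0.001], [-0.528, -0.849, 0.0], [0.001, -0.001, -1.0]]
wrist_force: [0.6, 0.3, -0.5]
grip_width: 0.452
finger_force: 30.0
```

Request:
play_rows(
  commands=[
    [[0, 0.001, 0.001, 0, 0, 0, 1], [0, 0, 0, 0, 0, 0, 1], [0, 0, 0, 0, 0, 0, 0.3], [0, 0, 0, 0, 0, 0, 0.3], [0, 0, 0, 0, 0, 0, 0.3], [0, 0, 0, 0, 0, 0, 0.3]],
  ],
)

```text
time_s: 8.0
tcp_pos: [0.5606, 0.039, 0.0441]
tcp_rot: [[0.849, -0.528, 0.0], [-0.528, -0.849, -0.0], [0.0, -0.0, -1.0]]
wrist_force: [-0.1, 0.5, -0.3]
grip_width: 0.693
finger_force: 0.0
```

Request:
play_rows(
  commands=[
    [[0, 0, -0.01, 0, 0, 0, 0.3], [0, 0, -0.03, 0, 0, 0, 0.3], [0, 0, -0.04, 0, 0, 0, 0.3], [-0.015, 0, -0.01, 0, 0, 0, 0.3], [-0.015, 0, 0, 0, 0, 0, 0.3], [0, 0, 0, 0, 0, 0, 0.3], [0, 0, 0, 0, 0, 0, 0.3]],
  ],
)

```text
time_s: 8.88
tcp_pos: [0.5344, 0.0547, 0.133]
tcp_rot: [[0.849, -0.528, -0.002], [-0.528, -0.849, -0.001], [-0.001, 0.001, -1.0]]
wrist_force: [0.1, 0.7, -0.3]
grip_width: 0.699
finger_force: 0.0
```

```bash
python3 -c "
from h import *
bush()
shim(.040,None,(.561,.038),.05)
go((.423,-.193,.13),-1.2)
"
```

```text
1203 ((561.2437744140625, 38.351356506347656), 27.7936954498291) ((561.2244873046875, 38.26408386230469), (54.8768310546875, 55.25965118408203), 177.6597900390625) 0.03038708574477875
7195 ((551.2249755859375, 44.075889587402344), (84.68990325927734, 106.3980712890625), 58.123714447021484)
3134 ((560.4428100585938, 40.37970733642578), (39.19470977783203, 48.11141586303711), 57.8546142578125) 0.0405808739163096
pos [0.5349 0.0544 0.1333] turn [  0.04   0.06 -30.71] shift [-0.1067  0.2497  0.0033] t 8.975 F [ 0.4 -0.7 -0.1] w 60.9
```

Request:
play_rows(
  commands=[
    [[0.0053, 0.038, 0, 0, 0, 0, 0.3], [0.0053, 0.038, 0, 0, 0, 0, 0.3], [0.0053, 0.038, 0, 0, 0, 0, 0.3], [0.0053, 0.038, 0, 0, 0, 0, 0.3], [0.0053, 0.038, 0, 0, 0, 0, 0.3], [0.0053, 0.038, 0, 0, 0, 0, 0.3], [0.0053, 0.038, 0, 0, 0, 0, 0.3], [0, 0, 0, 0, 0, -7.7, 0.3]],
  ],
)

```text
time_s: 9.98
tcp_pos: [0.4245, -0.1941, 0.1337]
tcp_rot: [[0.911, -0.412, -0.001], [-0.412, -0.911, -0.001], [-0.001, 0.002, -1.0]]
wrist_force: [0.4, 0.8, -0.0]
grip_width: 0.703
finger_force: 0.0
```

Request:
play_rows(
  commands=[
    [[0, 0, 0, 0, 0, -7.7, 0.3], [0, 0, 0, 0, 0, -7.7, 0.3], [0, 0, 0, 0, 0, -7.7, 0.3], [0, 0, 0, 0, 0, 0, 0.3], [0, 0, 0, 0, 0, 0, 0.3]],
  ],
)

```text
time_s: 10.6
tcp_pos: [0.426, -0.1909, 0.1339]
tcp_rot: [[1.0, -0.021, -0.0], [-0.021, -1.0, 0.0], [-0.0, -0.0, -1.0]]
wrist_force: [-0.4, -0.0, -0.7]
grip_width: 0.702
finger_force: 0.0
```

```bash
python3 -c "
from h import *
r=shim(.010,None,(.426,-.191))
go((r[0][0]/1000,r[0][1]/1000,.0135),-1.2)
"
```

```text
2235 ((426.99151611328125, -190.4856719970703), (38.789432525634766, 46.938255310058594), 89.08351135253906) 0.010560894964788878
pos [ 0.426  -0.1908  0.1339] turn [0.   0.01 0.01] shift [ 0.001  -0.0004  0.1204] t 10.65 F [ 0.4 -0.1  0.4] w 61.0
```

Request:
play_rows(
  commands=[
    [[0.001, 0, 0.03, 0, 0, 0, 0.3], [0, 0, 0.03, 0, 0, 0, 0.3], [0, 0, 0.03, 0, 0, 0, 0.3], [0, 0, 0.02, 0, 0, 0, 0.3], [0, 0, 0.01, 0, 0, 0, 0.3], [0, 0, 0, 0, 0, 0, 0.3], [0, 0, 0, 0, 0, 0, 1], [0, 0, 0, 0, 0, 0, 1]],
  ],
)

```text
time_s: 11.65
tcp_pos: [0.4276, -0.1909, 0.0148]
tcp_rot: [[1.0, -0.019, 0.002], [-0.019, -1.0, -0.001], [0.002, 0.001, -1.0]]
wrist_force: [0.2, -0.1, 0.3]
grip_width: 0.556
finger_force: 0.0
```

Request:
play_rows(
  commands=[
    [[0, 0, 0, 0, 0, 0, 1], [0, 0, 0, 0, 0, 0, 1], [0, 0, 0, 0, 0, 0, 1], [0, 0, 0, 0, 0, 0, 1]],
  ],
)

```text
time_s: 12.15
tcp_pos: [0.4274, -0.1909, 0.0146]
tcp_rot: [[1.0, -0.019, 0.001], [-0.019, -1.0, -0.0], [0.001, 0.0, -1.0]]
wrist_force: [-1.0, -0.3, 5.7]
grip_width: 0.456
finger_force: 30.0
```

Request:
play_rows(
  commands=[
    [[0, 0, -0.03, 0, 0, 0, 1], [0, 0, -0.04, 0, 0, 0, 1], [0, 0, -0.04, 0, 0, 0, 1], [0, 0, -0.01, 0, 0, 7.7, 1], [0, 0, 0, 0, 0, 7.7, 1], [0, 0, 0, 0, 0, 7.7, 1], [0, 0, 0, 0, 0, 7.7, 1], [0, 0, 0, 0, 0, 0, 1]],
  ],
)

```text
time_s: 13.15
tcp_pos: [0.4266, -0.1905, 0.1338]
tcp_rot: [[0.85, -0.527, -0.001], [-0.527, -0.85, 0.0], [-0.001, 0.0, -1.0]]
wrist_force: [0.1, 0.6, -1.7]
grip_width: 0.456
finger_force: 30.0
```

Request:
play_rows(
  commands=[
    [[-0.005, -0.038, 0, 0, 0, 0, 1], [-0.005, -0.038, 0, 0, 0, 0, 1], [-0.005, -0.038, 0, 0, 0, 0, 1], [-0.005, -0.038, 0, 0, 0, 0, 1], [-0.005, -0.038, 0, 0, 0, 0, 1], [-0.005, -0.038, 0, 0, 0, 0, 1], [-0.005, -0.037, 0, 0, 0, 0, 1], [0, 0, 0, 0, 0, 0, 1]],
  ],
)

```text
time_s: 14.15
tcp_pos: [0.5379, 0.0566, 0.1338]
tcp_rot: [[0.853, -0.521, 0.0], [-0.521, -0.853, 0.002], [-0.001, -0.002, -1.0]]
wrist_force: [-0.2, -0.7, -0.4]
grip_width: 0.449
finger_force: 30.0
```

```bash
python3 -c "
from h import *
np.set_printoptions(suppress=True)
shim(.040,None,(.563,.036),.028)
go((.561,.0385,.0555),-32)
"
```

```text
2942 ((560.843505859375, 40.070133209228516), (39.40898895263672, 47.141056060791016), 57.81038284301758) 0.04054540289076923
pos [0.5372 0.0541 0.1337] turn [0.01 0.04 0.39] shift [0.0285 0.0006 0.0782] t 14.2 F [-0.  -0.5 -0.7] w 39.6
```

Request:
play_rows(
  commands=[
    [[0.0145, 0.0005, 0, 0, 0, 0.2, 1], [0.014, 0, 0, 0, 0, 0, 1], [0, 0, 0.03, 0, 0, 0, 1], [0, 0, 0.03, 0, 0, 0, 1], [0, 0, 0.012, 0, 0, 0, 1], [0, 0, 0.004, 0, 0, 0, 1], [0, 0, 0, 0, 0, 0, 1], [0, 0, 0, 0, 0, 0, 1]],
  ],
)

```text
time_s: 15.2
tcp_pos: [0.562, 0.0373, 0.0591]
tcp_rot: [[0.847, -0.531, 0.002], [-0.531, -0.847, 0.0], [0.002, -0.001, -1.0]]
wrist_force: [-0.4, 0.1, -0.3]
grip_width: 0.456
finger_force: 30.0
```

Request:
play_rows(
  commands=[
    [[-0.001, -0.0005, 0.0025, 0, 0, 0, 1], [0, 0, 0.0015, 0, 0, 0, 1], [0, 0, 0, 0, 0, 0, 1], [0, 0, 0, 0, 0, 0, 0.3], [0, 0, 0, 0, 0, 0, 0.3], [0, 0, 0, 0, 0, 0, 0.3], [0, 0, 0, 0, 0, 0, 0.3]],
  ],
)

```text
time_s: 16.08
tcp_pos: [0.5606, 0.0382, 0.0539]
tcp_rot: [[0.847, -0.531, -0.0], [-0.531, -0.847, -0.0], [-0.0, 0.0, -1.0]]
wrist_force: [0.0, 0.5, 0.3]
grip_width: 0.69
finger_force: 0.0
```

Request:
play_rows(
  commands=[
    [[0, 0, -0.01, 0, 0, 0, 0.3], [0, 0, -0.03, 0, 0, 0, 0.3], [0, 0, -0.04, 0, 0, 0, 0.3], [-0.015, 0, 0, 0, 0, 0, 0.3], [-0.015, 0, 0, 0, 0, 0, 0.3], [0, 0, 0, 0, 0, 0, 0.3], [0, 0, 0, 0, 0, 0, 0.3], [0, 0, 0, 0, 0, 0, 0.3]],
  ],
)

```text
time_s: 17.08
tcp_pos: [0.5354, 0.0538, 0.1336]
tcp_rot: [[0.847, -0.532, -0.001], [-0.532, -0.847, -0.0], [-0.0, 0.001, -1.0]]
wrist_force: [-0.1, -0.1, 0.7]
grip_width: 0.701
finger_force: 0.0
```

```bash
python3 -c "
from h import *
shim(.050,'w3.png',(.561,.038),.05)
go((.4045,.135,.34),-32)
im,w,s,st=snap('top')
p=w[284:313,227:256].reshape(-1,3);g=im[284:313,227:256].reshape(-1,3).astype(int);m=(g[:,0]-g[:,2]>100)&(p[:,2]>.1);print('knob',p[m].mean(0),m.sum())
"
```

```text
3407 ((559.8907470703125, 40.26730728149414), (39.20929718017578, 47.782230377197266), 57.80713653564453) 0.05052873035436372
pos [0.5354 0.0538 0.1337] turn [ 0.03  0.01 -0.11] shift [-0.154   0.0005 -0.2063] t 17.125 F [ 0.  -0.2 -0.4] w 61.0
knob [0.4050304  0.1336191  0.26993193] 211
```

View pics/w3.png

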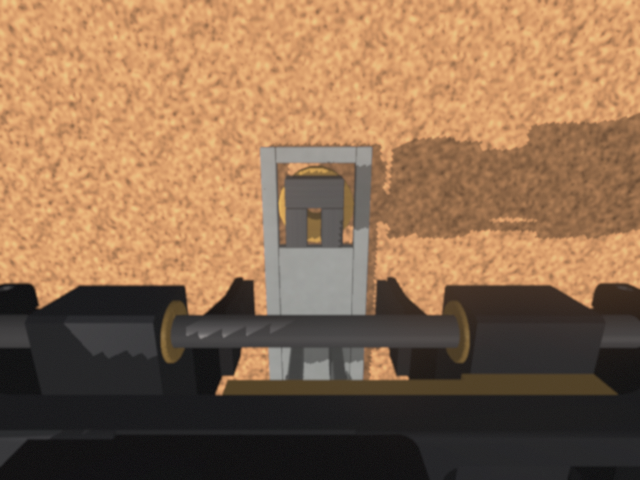

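The shims are stacked squarely on the bushing, top face at about (315,210). Next is the knob.

Request:
play_rows(
  commands=[
    [[0, 0, -0.045, 0, 0, 0, 0.3], [0, 0, -0.045, 0, 0, 0, 0.3], [0, 0, -0.045, 0, 0, 0, 0.3], [0, 0, -0.045, 0, 0, 0, 0.3], [0, 0, -0.045, 0, 0, 0, 0.3], [0, 0, 0, 0, 0, 0, 0.3], [-0.03, 0, 0, 0, 0, 0, 0.3], [-0.03, 0, 0, 0, 0, 0, 0.3]],
  ],
)

```text
time_s: 18.18
tcp_pos: [0.4834, 0.086, 0.3576]
tcp_rot: [[0.847, -0.532, -0.002], [-0.532, -0.847, -0.0], [-0.002, 0.002, -1.0]]
wrist_force: [0.2, -0.9, -0.5]
grip_width: 0.697
finger_force: 0.0
```

Request:
play_rows(
  commands=[
    [[-0.03, 0, 0, 0, 0, 0, 0.3], [-0.03, 0, 0, 0, 0, 0, 0.3], [-0.02, 0, 0, 0, 0, 0, 0.3], [-0.014, 0, 0, 0, 0, 0, 0.3], [0, 0, 0, 0, 0, 0, 0.3], [0, 0, 0, 0, 0, 0, 0.3]],
  ],
)

```text
time_s: 18.92
tcp_pos: [0.4054, 0.1354, 0.359]
tcp_rot: [[0.847, -0.532, 0.0], [-0.532, -0.847, -0.0], [0.0, 0.0, -1.0]]
wrist_force: [0.7, -0.4, -1.1]
grip_width: 0.699
finger_force: 0.0
```

```bash
python3 -c "
from h import *
im,w,s,st=snap('wrist','w4.png')
p=w.reshape(-1,3);g=im.reshape(-1,3).astype(int);m=(g[:,0]-g[:,2]>70)&(p[:,2]>.2)&(p[:,2]<.3)&(np.hypot(p[:,0]-.405,p[:,1]-.135)<.05);print('knob',p[m].mean(0),m.sum())
go((.4055,.137,.253),-32); print(st['q'])
"
```

```text
knob [0.40921638 0.13334766 0.26857319] 1228
pos [0.4054 0.1354 0.3589] turn [ 0.01 -0.   -0.16] shift [-0.0008 -0.0014  0.1059] t 18.975 F [ 0.2 -0.5  0.1] w 60.7
[-0.22109287 -0.03306193 -0.19286258  1.88316285 -0.00629262  1.29073642
 -2.54411499]
```

View pics/w4.png

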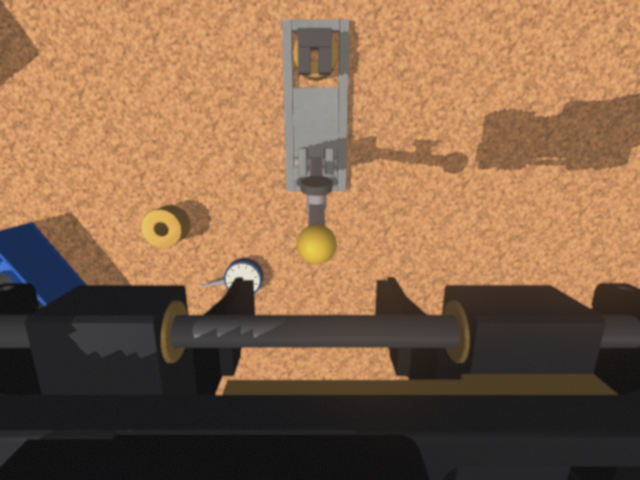

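The knob at (316,243) is centred between the fingers.

Request:
play_rows(
  commands=[
    [[0, -0.0005, 0.03, 0, 0, 0, 0.3], [0, 0, 0.03, 0, 0, 0, 0.3], [0, 0, 0.03, 0, 0, 0, 0.3], [0, 0, 0.015, 0, 0, 0, 0.3], [0, 0, 0, 0, 0, 0, 0.3], [0, 0, 0, 0, 0, 0, 0.3]],
  ],
)

```text
time_s: 19.73
tcp_pos: [0.4059, 0.1367, 0.255]
tcp_rot: [[0.847, -0.531, 0.002], [-0.531, -0.847, 0.001], [0.001, -0.002, -1.0]]
wrist_force: [0.1, 0.7, -0.2]
grip_width: 0.704
finger_force: 0.0
```

Request:
play_rows(
  commands=[
    [[0, 0, 0, 0, 0, 0, 1], [0, 0, 0, 0, 0, 0, 1], [0, 0, 0, 0, 0, 0, 1], [0, 0, 0, 0, 0, 0, 1], [0, 0, 0, 0, 0, 0, 1], [0, 0, 0, 0, 0, 0, 1], [0, 0, 0, 0, 0, 0, 1]],
  ],
)

```text
time_s: 20.6
tcp_pos: [0.404, 0.1349, 0.254]
tcp_rot: [[0.847, -0.532, -0.002], [-0.532, -0.847, -0.003], [-0.001, 0.004, -1.0]]
wrist_force: [-2.9, -4.6, 5.1]
grip_width: 0.328
finger_force: 30.0
```

```bash
python3 -c "
import numpy as np
t=np.linspace(1.85,.06,25);X=130-195*np.cos(t);Z=70+195*np.sin(t)
for a,b,c in zip(-np.diff(X),-np.diff(Z),t[1:]):print(round(a/1000,4),round(b/1000,4),round(c,2))"
```

```text
0.0141 -0.0035 1.78
0.0143 -0.0024 1.7
0.0145 -0.0013 1.63
0.0145 -0.0003 1.55
0.0145 0.0008 1.48
0.0144 0.0019 1.4
0.0142 0.003 1.33
0.014 0.004 1.25
0.0136 0.0051 1.18
0.0132 0.0061 1.1
0.0127 0.007 1.03
0.0122 0.008 0.96
0.0115 0.0088 0.88
0.0109 0.0097 0.81
0.0101 0.0105 0.73
0.0093 0.0112 0.66
0.0084 0.0118 0.58
0.0075 0.0124 0.51
0.0066 0.013 0.43
0.0056 0.0134 0.36
0.0046 0.0138 0.28
0.0035 0.0141 0.21
0.0025 0.0143 0.13
0.0014 0.0145 0.06
```

Request:
play_rows(
  commands=[
    [[0.014, -0.0035, -0.0035, 0, 0, 0, 1], [0.0143, 0, -0.0024, 0, 0, 0, 1], [0.0145, 0, -0.0013, 0, 0, 0, 1], [0.0145, 0, -0.0003, 0, 0, 0, 1], [0, 0, 0, 0, 0, 0, 1]],
  ],
)

```text
time_s: 21.22
tcp_pos: [0.4539, 0.1039, 0.2606]
tcp_rot: [[0.845, -0.534, -0.006], [-0.534, -0.845, -0.007], [-0.001, 0.009, -1.0]]
wrist_force: [-4.9, -10.6, 3.8]
grip_width: 0.327
finger_force: 30.0
```

A stray sideways shift slipped into the first row and is causing the lateral force. I'll take it back out and carry on.

Request:
play_rows(
  commands=[
    [[0, 0.004, 0, 0, 0, 0, 1], [0, 0.001, 0, 0, 0, 0, 1]],
  ],
)

```text
time_s: 21.48
tcp_pos: [0.4523, 0.1046, 0.2607]
tcp_rot: [[0.847, -0.531, -0.001], [-0.531, -0.847, 0.0], [-0.001, 0.0, -1.0]]
wrist_force: [1.0, -0.3, -6.5]
grip_width: 0.327
finger_force: 30.0
```

Request:
play_rows(
  commands=[
    [[0.0145, 0, 0.0008, 0, 0, 0, 1], [0.0144, 0, 0.0019, 0, 0, 0, 1], [0.0142, 0, 0.003, 0, 0, 0, 1], [0.014, 0, 0.004, 0, 0, 0, 1], [0.0136, 0, 0.0051, 0, 0, 0, 1], [0.0132, 0, 0.0061, 0, 0, 0, 1]],
  ],
)

```text
time_s: 22.22
tcp_pos: [0.5247, 0.0595, 0.2404]
tcp_rot: [[0.847, -0.531, 0.0], [-0.531, -0.847, -0.0], [0.0, 0.0, -1.0]]
wrist_force: [-2.6, 1.0, -3.0]
grip_width: 0.325
finger_force: 30.0
```

Tracking well.

Request:
play_rows(
  commands=[
    [[0.0127, 0, 0.007, 0, 0, 0, 1], [0.0122, 0, 0.008, 0, 0, 0, 1], [0.0115, 0, 0.0088, 0, 0, 0, 1], [0.0109, 0, 0.0097, 0, 0, 0, 1], [0.0101, 0, 0.0105, 0, 0, 0, 1], [0.0093, 0, 0.0112, 0, 0, 0, 1], [0, 0, 0, 0, 0, 0, 1]],
  ],
)

```text
time_s: 23.1
tcp_pos: [0.5822, 0.0235, 0.185]
tcp_rot: [[0.847, -0.532, 0.003], [-0.532, -0.847, -0.001], [0.003, -0.001, -1.0]]
wrist_force: [2.3, -3.0, 0.3]
grip_width: 0.327
finger_force: 30.0
```

```bash
python3 -c "
from h import *
go((.615,.005,.07),-32)
"
```

```text
pos [0.5822 0.0235 0.185 ] turn [-0.05 -0.17 -0.15] shift [ 0.0376 -0.0016  0.115 ] t 23.1 F [ 2.3 -3.   0.3] w 28.4
```

Request:
play_rows(
  commands=[
    [[0.0084, 0, 0.0118, 0, 0, 0, 1], [0.0075, 0, 0.0124, 0, 0, 0, 1], [0.0066, 0, 0.013, 0, 0, 0, 1], [0.0056, 0, 0.0134, 0, 0, 0, 1], [0.0046, 0, 0.0138, 0, 0, 0, 1], [0.0035, 0, 0.0141, 0, 0, 0, 1], [0, 0, 0, 0, 0, 0, 1]],
  ],
)

```text
time_s: 23.98
tcp_pos: [0.612, 0.0049, 0.1052]
tcp_rot: [[0.847, -0.532, 0.001], [-0.532, -0.847, -0.0], [0.001, -0.001, -1.0]]
wrist_force: [5.2, -4.3, -1.8]
grip_width: 0.326
finger_force: 30.0
```

Request:
play_rows(
  commands=[
    [[0.0025, 0, 0.0143, 0, 0, 0, 1], [0.0014, 0, 0.0125, 0, 0, 0, 1], [0, 0, 0, 0, 0, 0, 1], [0, 0, 0, 0, 0, 0, 1]],
  ],
)

```text
time_s: 24.48
tcp_pos: [0.6148, 0.0032, 0.0784]
tcp_rot: [[0.847, -0.531, 0.001], [-0.531, -0.847, 0.0], [0.0, -0.0, -1.0]]
wrist_force: [4.0, -4.3, -2.1]
grip_width: 0.33
finger_force: 30.0
```

Request:
play_rows(
  commands=[
    [[0.001, 0, 0.003, 0, 0, 0, 1], [0, 0, 0.003, 0, 0, 0, 1], [0, 0, 0, 0, 0, 0, 1], [0, 0, 0, 0, 0, 0, 1]],
  ],
)

```text
time_s: 24.98
tcp_pos: [0.615, 0.0031, 0.0737]
tcp_rot: [[0.847, -0.531, -0.0], [-0.531, -0.847, 0.0], [-0.0, 0.0, -1.0]]
wrist_force: [2.5, -3.6, -0.6]
grip_width: 0.329
finger_force: 30.0
```

Request:
play_rows(
  commands=[
    [[0, 0, 0.003, 0, 0, 0, 1], [0, 0, 0, 0, 0, 0, 1], [0, 0, 0, 0, 0, 0, 1]],
  ],
)

```text
time_s: 25.35
tcp_pos: [0.615, 0.0031, 0.0731]
tcp_rot: [[0.847, -0.531, 0.0], [-0.531, -0.847, 0.0], [0.0, -0.0, -1.0]]
wrist_force: [-2.8, -3.1, 12.6]
grip_width: 0.326
finger_force: 30.0
```

Request:
play_rows(
  commands=[
    [[0, 0, 0.002, 0, 0, 0, 1], [0, 0, 0, 0, 0, 0, 1], [0, 0, 0, 0, 0, 0, 1], [0, 0, 0, 0, 0, 0, 1]],
  ],
)

```text
time_s: 25.85
tcp_pos: [0.6152, 0.003, 0.0726]
tcp_rot: [[0.847, -0.531, 0.001], [-0.531, -0.847, -0.0], [0.001, -0.0, -1.0]]
wrist_force: [-5.5, -3.0, 21.2]
grip_width: 0.325
finger_force: 30.0
```

```bash
python3 -c "
from h import *
im,w,s,st=snap('scene')
cv2.imwrite('pics/s5.png',cv2.resize(im[180:380,220:460,::-1],None,fx=3,fy=3))
go((.615,.005,.07),-32)
"
```

```text
pos [0.6152 0.003  0.0726] turn [-0.01 -0.03 -0.08] shift [-0.0013 -0.0016  0.0026] t 25.9 F [-5.7 -3.7 21.3] w 28.5
```

View pics/s5.png

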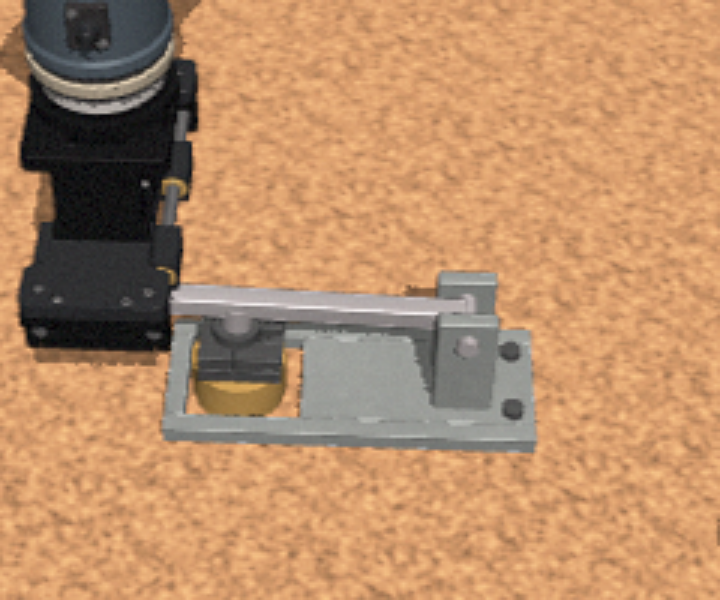

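The foot rests on the two-shim stack at about (238,335), the gripper holds the knob, and the push is steady at 21 N. Handing in.

```bash
python3 -c "
from cell import order
print(order.sign_off())"
```

```text
the job is handed in; nothing more can be done
None
```

I handed the job in at about 26 s: two shims lie flat on the 30 mm bushing, about 2 mm off centre, and the arm is clamped on them with the fingers still gripping the knob and pressing down at about 21 N.

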